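Brush the offcuts off the specimen cutting bed and hang the brush up

ROBOT

A 6-joint arm with a two-finger parallel gripper is mounted at the origin on the work surface. World frame = base frame: x ahead of the robot, y to its left, z up, the work surface at z = 0. Lengths are in m, angles in rad, forces in N, time in s.
With the tool pointing down it reaches from about 0.35 to 0.85 m from the base axis. Payload 8.1 kg.
Tool frame: the origin (TCP) lies on the centre line of the jaws, within the pads' length; the fingertips stand robot.tips_ahead ahead of it and the grasp point (between the pads) lies 8 mm behind it (robot.tips_ahead is the distance from the TCP to the fingertips, in m); z points along the fingers, y is the direction in which the jaws open and shut (so a half turn about z gives the same grasp; the last joint's range is limited). The gripper opens to 93 mm and grips with 3 to 60 N. Pads are 15 mm wide; open, the fingers measure 128 mm over their backs; the gripper's body (75 mm by 188 mm) begins 65 mm behind the grasp point.
Start: joints at [1.016, 0.13, 1.488, -0, 1.523, -0.085], TCP at [0.272, 0.535, 0.23] pointing down, gripper open.
Joint ranges: [-2.96, 2.96], [-0.89, 2.26], [0.02, 2.5], [-1.34, 4.48], [0, 2.73], [-2.66, 2.66]. Speed limits (rad/s): [2.39, 2.39, 2.79, 3.14, 3.14, 3.14].

INTERFACE

Orientations are given as a rotation vector (axis times angle).
In Python, from plant import monitor, eyes, job, robot gives the robot as it stands.
- The arm moves only by the tool servo_tool, never from a script. Its argument "plan" is a list that holds one entry, the list of rows, each a list of 7 numbers: the closure, from -1 (fully open) to 1 (shut), so that 0 is half open, then the shift along the world's x, y, z in mm, then the turn, a rotation vector about the world's x, y, z in rad. In form: [[[hand, dx, dy, dz, ax, ay, az], ...]]. A call has 1 to 12 rows; each row shifts and turns the commanded pose from where the row before left it; what a row does not reach is not made up. A row lasts 1/10 s, in which the tool goes at most 50 mm and 8.59 degrees, less where a joint would pass 70% of its speed; a pose out of reach is approached as far as the arm can. A call with a gripper value outside its range is refused whole. The fingers move at their own pace and stop on an object; "force" is the grip in N (left out, the last holds). Time passes only in rows, so rows that do not move let the fingers close. It gives the time, the measured TCP pose, the force and the opening at its end, in the units of the state.
- monitor.read_state(): the state, without advancing time (a new reading comes with each control period).
- eyes.read_camera(name): name is "scene" or "top" or "wrist"; returns the picture (480x640x3 uint8, red, green, blue); there is no depth.
- eyes.camera_info(name): a dict with "mtx" (3x3 intrinsics, pixels), "R" (3x3) and "t" (3): a world point X has camera coordinates R X + t. Camera axes: x right, y down, z forward; pixel columns grow to the right and rows downward; lengths in m; the calibration is good to about 2 mm. A picture is of the moment at which its call begins: read the wrist's pose just before it. camera_info takes no time and is no camera call; for the wrist camera it gives the pose at the moment of the call.
- job.close_job(): hands the job in, once; it reports no verdict.
The state is a dict: "t": time; "q": joint angles; "dq": joint speeds; "joint_torque": joint torques, N m; "tool_pos": TCP position; "orientation": TCP orientation; "force": force on the tool from outside, world axes, zero at the start; "wrist_torque": the same for the moment, N m; "opening": finger opening in m.
Only numpy, scipy, OpenCV 4.12 (cv2) and the standard library are available. Lean on these libraries where they do the work, as an engineer would, in place of code of your own. Each camera call takes 0.05 s, during which the arm holds its last target. There are 200 camera calls.

TASK

Take the brush and use it to sweep all four scrap offcuts off the black cutting bed into the yellow tray along its front edge; do not touch the offcuts with the gripper, and leave the red specimen sitting in the vise and the things on the bench as they are. Then hang the brush by the eye in its handle on the peg of the stand and let go, so that it hangs freely at rest.

Things in the scene. Friction and masses are not known exactly. Their poses are not given: they have to be found in the camera images.
- brush: hand brush, 110-225 g, standing on stiff grey bristles 36 (x) x 70 mm (y), z 0 to 28 mm; wooden block 38 x 72 mm, z 28 to 45; flat handle 20 (x) x 32 mm (y), z 45 to 105, above it the blue eye plate, top at z 138. Origin: centre of the bristles' underside, z up the handle. Same either way round. Grip it from above at about z 105, fingers closing along y; it sweeps along its x.
- brush_eye (a point): centre of the 22 mm round hole in the blue eye plate at the top of the brush handle (plate 20 mm along x, 32 mm along y, z 104 to 138 mm), 121 mm above the bristles' underside; axes as the brush, hole along x
- bed: fixed cutting bed. Origin: centre of its underside on the bench. Black plate 130 (x) x 240 mm (y), top at z 45 mm, no lip at front (x -65 mm, where the tray lies) and rear. Side fences 14 mm high, inner faces at y +-114 mm. A vise on its middle line leaves two lanes, 92 mm wide, centred on y -68 and +68 mm; two offcuts lie in each, centres at x -45 to +5 mm.
- bed_top (a point): centre of the plate's upper face, 45 mm above the bench; axes as the bed. Here stands the vise: grey rail y +-22 mm, x -63 to +55 mm, 20 mm high, with jaws up to 40 mm above the plate; its black knob at the rear reaches x +79 mm, 43 mm above the plate, y +-13 mm
- tray (a point): centre of the inner floor of the yellow tray, part of the bed, 120 mm towards its -x; axes as the bed. Inside 100 (x) x 230 mm (y), walls 5 mm; floor 5 mm and rim 36 mm above the bench, 9 mm below the plate's top. Its rear wall stands against the plate's front edge: what is pushed over the edge drops in.
- stand: fixed stand. Origin: on the bench under the peg. Base plate x -35 to +65, y +-40, 8 mm thick; upright at x 40 to 54 mm, 178 mm tall. A steel peg 6 mm thick runs level, 175 mm above the bench, from the upright towards -x as far as x -28 mm, then rises 5 mm to its red tip at x -35 mm. Nothing is above it.
- peg (a point): point on the peg's centre line above the stand's origin, 175 mm above the bench; the peg runs along the stand's x, its free tip to -x
- specimen: red specimen puck 29 mm across, 16 mm tall, loose between the vise jaws on the rail (its underside 65 mm above the bench); must stay there. Origin: centre of underside
- jar: amber jar 52 mm across, 75 mm tall, standing beyond the bed; a bystander. Origin: centre of underside
- slide_case: blue slide case 44 x 80 x 32 mm beyond the bed; a bystander. Origin: centre of underside
- scrap1: scrap offcut on the bed: aluminium block 22 x 18 mm, 16 mm tall; 10 to 56 g. Origin: centre of underside
- scrap2: scrap offcut on the bed: brass L-shaped offcut 22 x 20 mm over all, 16 mm tall; 10 to 56 g. Origin: centre of underside
- scrap3: scrap offcut on the bed: orange resin hexagonal stub 24 mm across corners, 18 mm tall; 10 to 56 g. Origin: centre of underside
- scrap4: scrap offcut on the bed: copper block 20 x 16 mm, 18 mm tall; 10 to 56 g. Origin: centre of underside
Things that resemble listed ones, but are neither listed nor needed, are in the scene too. Leave any orange or pink look-alike of the stand alone. Of the things that look like the brush, the middle-sized one is meant.

How it is judged:
On the way, in this order (a step that is already met when the one before it is completed fails the run):
1. the brush is held in the gripper, lifted off the bench (height (world z) of brush above 0.02 m and contact force between the fingers and brush above 1 N), for 0.2 s.
2. all four offcuts lie in the tray while the brush is still held (x of scrap1 in the frame of tray between -0.054 and 0.054 m and y of scrap1 in the frame of tray between -0.118 and 0.118 m and z of each of scrap1, scrap2, scrap3, scrap4 in the frame of tray below 0.038 m and x of scrap2 in the frame of tray between -0.054 and 0.054 m and y of scrap2 in the frame of tray between -0.118 and 0.118 m and x of scrap3 in the frame of tray between -0.054 and 0.054 m and y of scrap3 in the frame of tray between -0.118 and 0.118 m and x of scrap4 in the frame of tray between -0.054 and 0.054 m and y of scrap4 in the frame of tray between -0.118 and 0.118 m and contact force between the fingers and brush above 0.5 N), for 0.2 s.
At the end, for the whole second after the job is handed in: All four offcuts rest in the tray. The brush hangs still by its eye on the peg (eye within 12 mm sideways, 16 mm below to 4 mm above its centre line; bristles over 30 mm up; upright within 0.35 rad). Specimen within 6 mm, jar and slide case within 20 mm of their starts (x of scrap1 in the frame of tray between -0.054 and 0.054 m and y of scrap1 in the frame of tray between -0.118 and 0.118 m and z of each of scrap1, scrap2, scrap3, scrap4 in the frame of tray below 0.038 m and x of scrap2 in the frame of tray between -0.054 and 0.054 m and y of scrap2 in the frame of tray between -0.118 and 0.118 m and x of scrap3 in the frame of tray between -0.054 and 0.054 m and y of scrap3 in the frame of tray between -0.118 and 0.118 m and x of scrap4 in the frame of tray between -0.054 and 0.054 m and y of scrap4 in the frame of tray between -0.118 and 0.118 m and linear speed of each of scrap1, scrap2, scrap3, scrap4 below 0.03 m/s and x of brush_eye in the frame of peg between -0.033 and 0.036 m and y of brush_eye in the frame of peg between -0.012 and 0.012 m and z of brush_eye in the frame of peg between -0.016 and 0.004 m and height (world z) of brush above 0.03 m and angle between brush's own z axis and vertical below 0.35 rad and linear speed of brush below 0.08 m/s and distance of specimen from where it was at the start of the episode below 0.006 m and distance of each of jar, slide_case from where it was at the start of the episode below 0.02 m); the robot touches nothing.
It fails at once if the gripper or arm touches an offcut (the brush must do it) (contact force between any of the fingers, the arm and scrap1 above 0.5 N or contact force between any of the fingers, the arm and scrap2 above 0.5 N or contact force between any of the fingers, the arm and scrap3 above 0.5 N or contact force between any of the fingers, the arm and scrap4 above 0.5 N).
It fails at once if the specimen in the vise is displaced by more than 6 mm (distance of specimen from where it was at the start of the episode above 0.006 m).
It fails at once if the jar or the slide case is pushed more than 20 mm (distance of any of jar, slide_case from where it was at the start of the episode above 0.02 m).
It also fails if it takes over 69 s, if anything falls off the work surface, if the arm or the gripper's body presses on something with over 40 N, if the wrist force passes 120 N, or if a joint passes its speed limit or range.

## Working session

There is one attempt and no reset: what is moved stays moved. The work goes in short steps, Python scripts to look and compute and a tool call to move; the robot and the scene stay as the last step left them, time stands still between calls to the robot, and variables do not carry over. Pictures are saved under pics/ and viewed, about 8 in all and at most 12, crops included, and the job is handed in when it is done.

Besides the shell and the picture viewer there is one more tool, called after "Call:" by a JSON object that holds its "api" and its "payload", one argument or row to a line. servo_tool: Moves the arm, as the interface text tells. Its arguments: {"type":"object","properties":{"plan":{"type":"array"},"force":{"type":"number"}},"required":["plan"]}

```bash
mkdir -p pics; cat > h.py <<'E'
import numpy as np, cv2
from plant import monitor, eyes, job, robot
def snap(name,fn,crop=None,k=1):
    im=eyes.read_camera(name)[:,:,::-1].copy(); cv2.imwrite('pics/raw_'+fn,im)
    if crop: x0,y0,x1,y1=crop; im=im[y0:y1,x0:x1]
    cv2.imwrite('pics/'+fn,cv2.resize(im,None,fx=k,fy=k,interpolation=cv2.INTER_CUBIC))
def ray(c,u,v,z):
    i=eyes.camera_info(c) if isinstance(c,str) else c
    R,t,K=map(np.array,(i['R'],i['t'],i['mtx']))
    o=-R.T@t; d=R.T@np.linalg.inv(K)@[u,v,1]
    return o+d*(z-o[2])/d[2]
def proj(c,X):
    i=eyes.camera_info(c) if isinstance(c,str) else c
    p=np.array(i['mtx'])@(np.array(i['R'])@np.array(X)+np.array(i['t'])); return p[:2]/p[2]
E
python3 - <<'E'
from h import *
snap('scene','s0.png');snap('top','t0.png')
s=monitor.read_state();print(s)
print(robot.tips_ahead)
for c in('scene','top'):
    i=eyes.camera_info(c);print(c,-np.array(i['R']).T@np.array(i['t']),np.array(i['mtx'])[0,0])
E
```

```text
{'t': 0.1, 'q': array([ 1.01558544e+00,  1.31103814e-01,  1.48917264e+00, -3.26732557e-05,
        1.52302873e+00, -8.53912427e-02]), 'dq': array([-0.00141738, -0.00163337, -0.0011444 , -0.00107889, -0.00076739,
        0.00102134]), 'joint_torque': array([ 1.54954923e-03, -5.61338782e+01, -4.93096447e+01,  7.70160207e-02,
        2.92205682e-02, -1.35575142e-04]), 'tool_pos': array([0.2713514 , 0.53456178, 0.22868026]), 'orientation': array([-7.31101329e-01, -3.05481516e+00,  2.56894630e-03]), 'force': array([-0.06505558, -0.69172786, -0.7437693 ]), 'wrist_torque': array([ 0.05331653,  0.05574636, -0.01263351]), 'opening': 0.09301279334061896}
0.011
scene [ 1.39074578 -0.07412243  1.09598962] 508.2552287686053
top [ 0.35539877 -0.01994583  1.34795811] 483.2488393305132
```

View pics/t0.png

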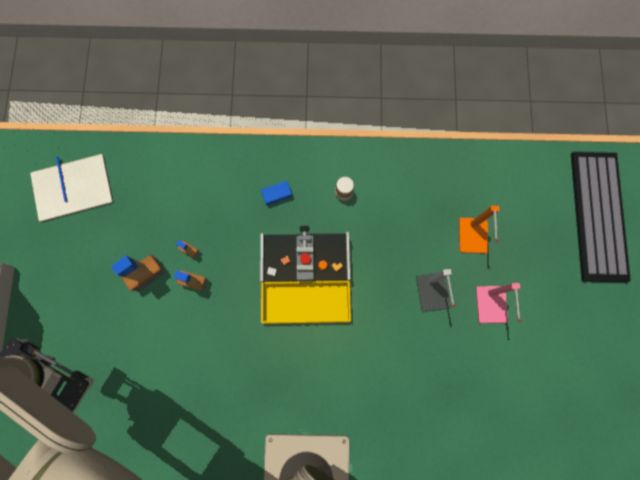

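View pics/s0.png

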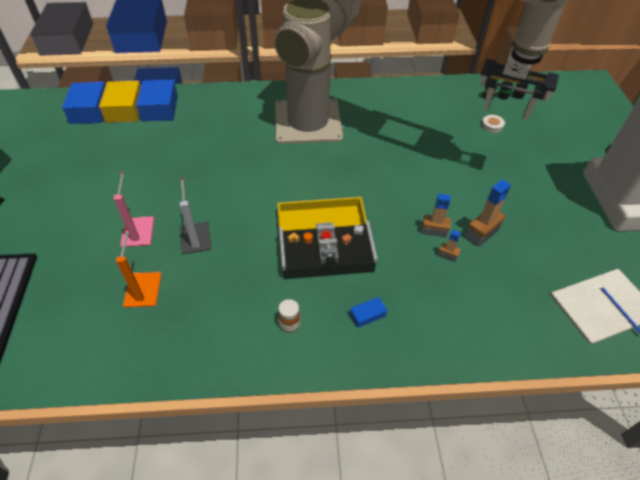

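Candidates for the brush in the top view are big (138,272), middle (190,281) and small (187,248), so I want the middle one. For the stand, the grey one is at (435,292), and the look-alikes are orange (475,235) and pink (492,304). Next I'll take enlarged crops.

```bash
python3 - <<'E'
from h import *
t=cv2.imread('pics/raw_t0.png');s=cv2.imread('pics/raw_s0.png')
def c(im,x0,y0,w,h,k):return cv2.resize(im[y0:y0+h,x0:x0+w],None,fx=k,fy=k,interpolation=cv2.INTER_CUBIC)
a=np.hstack([c(t,165,235,50,60,5),c(t,410,260,50,60,5),c(s,415,190,60,60,5)])
b=c(t,255,225,100,37,8); b=np.hstack([b])
o=np.zeros((600,800,3),np.uint8);o[:300,:800]=a[:,:800];o[300:596]=b[:296]
cv2.imwrite('pics/c1.png',o)
E
```

```text
(no output)
```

View pics/c1.png

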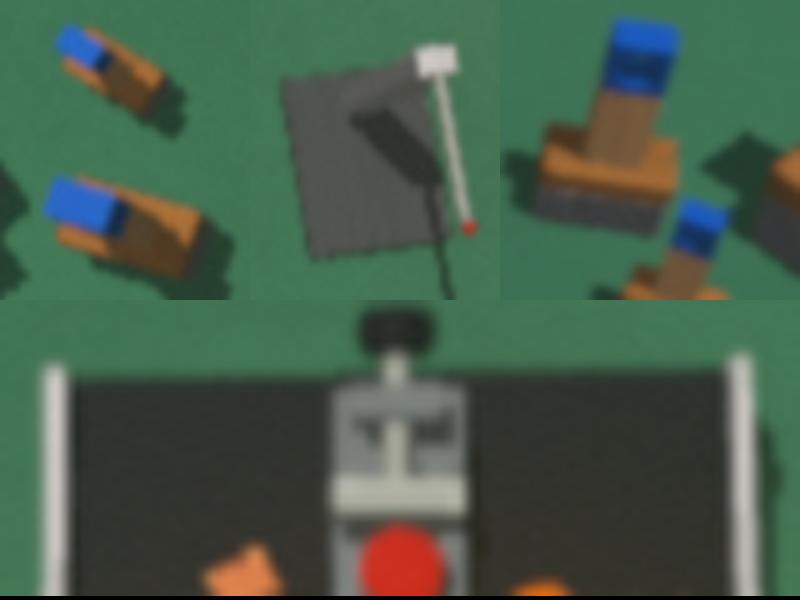

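```bash
python3 - <<'E'
from h import *
T=lambda u,v,z:ray('top',u,v,z).round(4)
print('eye top',T(182,276.4,.138),'small',T(165+82/5,235+47/5,.1))
e=[T(165+x/5,235+y/5,.138) for x,y in((60,177),(125,200),(112,238),(45,213))];print('eyeplate corners',e)
print('block R corners',T(165+203/5,235+210/5,.045),T(165+188/5,235+265/5,.045))
print('peg',T(447.6,274.4,.175),T(454,305.6,.180))
B=[T(255+x/8,225+(y-300)/8,z) for x,y,z in((75,378,.045),(735,370,.045),(56,365,.059),(740,355,.059))];print('bed rear',B)
print('tray corners',[T(x,y,.036) for x,y in ((261,324),(351,322),(262,283),(351,282))])
print('spec',T(255+402/8,225+265/8,.081),'knob',T(255+396/8,225+30/8,.088))
S=lambda x,y,z:ray('scene',415+(x-500)/5,190+y/5,z).round(4)
print('scene eye top',S(646,35,.138), 'block corners',S(555,125,.045),S(540,172,.045),S(675,195,.045))
E
```

```text
eye top [0.5011 0.3225 0.138 ] small [0.59   0.3414 0.1   ]
eyeplate corners [array([0.516 , 0.3363, 0.138 ]), array([0.5051, 0.3027, 0.138 ]), array([0.4858, 0.3078, 0.138 ]), array([0.4976, 0.3424, 0.138 ])]
block R corners [0.512  0.2849 0.045 ] [0.4821 0.291  0.045 ]
peg [ 0.5157 -0.336   0.175 ] [ 0.4399 -0.3477  0.18  ]
bed rear [array([0.6325, 0.1309, 0.045 ]), array([ 0.6404, -0.0965,  0.045 ]), array([0.6339, 0.136 , 0.059 ]), array([ 0.6426, -0.0973,  0.059 ])]
tray corners [array([0.3901, 0.1304, 0.036 ]), array([ 0.4006, -0.1104,  0.036 ]), array([0.5001, 0.1326, 0.036 ]), array([ 0.5081, -0.1095,  0.036 ])]
spec [0.5638 0.0155 0.081 ] knob [0.6421 0.0195 0.088 ]
scene eye top [0.5055 0.3264 0.138 ] block corners [0.484  0.2998 0.045 ] [0.5172 0.2848 0.045 ] [0.5376 0.3543 0.045 ]
```

Call:
{"api": "servo_tool", "payload": {
  "plan": [
    [[-1,0,0,40,0,0,0],[-1,30,-26,20,0,0,0.02],[-1,30,-26,0,0,0,0.03],[-1,30,-26,0,0,0,0.03],[-1,30,-26,0,0,0,0.03],[-1,30,-26,0,0,0,0.03],[-1,30,-26,0,0,0,0.03],[-1,30,-26,0,0,0,0],[-1,15,-26,0,0,0,0],[-1,0,0,0,0,0,0],[-1,0,0,0,0,0,0]]
  ]
}}

```text
t: 1.2
tool_pos: [0.4966, 0.3266, 0.2891]
orientation: [-0.472, -3.105, 0.0]
force: [0.0, 1.0, 0.4]
opening: 0.0928
```

```bash
python3 - <<'E'
from h import *
s=monitor.read_state();print(s['t'],s['tool_pos'],s['orientation'])
i=eyes.camera_info('wrist');import pickle;pickle.dump(i,open('w1.pkl','wb'))
R=np.array(i['R']);print(-R.T@np.array(i['t']),R[2]);print(proj(i,[.503,.323,.138]),proj(i,[.503,.323,.045]))
snap('wrist','w1.png')
E
```

```text
1.2 [0.49660925 0.32657217 0.28910863] [-4.71569743e-01 -3.10490993e+00  4.40803968e-04]
[0.41762018 0.35037452 0.4439449 ] [ 0.27785698 -0.08619079 -0.95674795]
[318.55009128 233.40319927] [318.79411149 208.11685026]
```

View pics/w1.png

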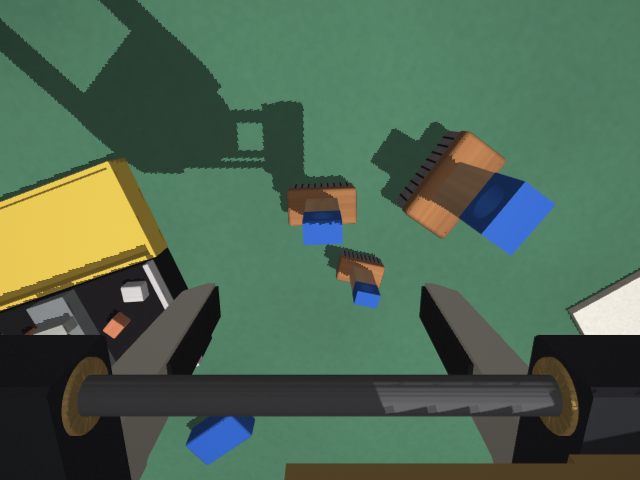

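```bash
python3 - <<'E'
from h import *
import pickle;i=pickle.load(open('w1.pkl','rb'))
for z,P in((.138,[(303,223),(341,222),(343,244),(304,245)]),(.045,[(288.5,190),(355.5,188),(356,222.5),(289.5,226)])):
    Q=np.array([ray(i,u,v,z)[:2] for u,v in P]);print(Q.round(4),Q.mean(0)); d=Q[1]-Q[0]+Q[2]-Q[3];print(np.arctan2(-d[0],d[1]),np.linalg.norm(d)/2)
print([ray(i,u,v,.059) for u,v in((147,263),(184,322))])
E
```

```text
[[0.491  0.3137]
 [0.4992 0.343 ]
 [0.5175 0.3394]
 [0.5089 0.3087]] [0.50415706 0.32619642]
-0.2731181550576253 0.031150339772365938
[[0.4758 0.2991]
 [0.494  0.3649]
 [0.5292 0.3556]
 [0.5122 0.288 ]] [0.50281767 0.32689814]
-0.2578304664949159 0.06902955199233227
[array([0.5028964, 0.1357751, 0.059    ]), array([0.57787477, 0.14569887, 0.059     ])]
```

```bash
python3 - <<'E'
from h import *
import pickle;i=pickle.load(open('w1.pkl','rb'))
for z in (.17,.19,.21):
    print(z,[ray(i,u,v,z)[:2].round(3) for u,v in((489,172),(554,205),(511,254),(460,220))],ray('top',124,266,z)[:2].round(3))
E
```

```text
0.17 [array([0.487, 0.452]), array([0.523, 0.491]), array([0.551, 0.456]), array([0.514, 0.426])] [0.52  0.458]
0.19 [array([0.482, 0.444]), array([0.516, 0.481]), array([0.541, 0.449]), array([0.507, 0.42 ])] [0.517 0.45 ]
0.21 [array([0.477, 0.437]), array([0.508, 0.471]), array([0.532, 0.441]), array([0.5  , 0.415])] [0.514 0.442]
```

```bash
python3 - <<'E'
import cv2
im=cv2.imread('pics/raw_w1.png')[120:270,360:570];cv2.imwrite('pics/c2.png',cv2.resize(im,None,fx=3,fy=3))
E
```

```text
(no output)
```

View pics/c2.png

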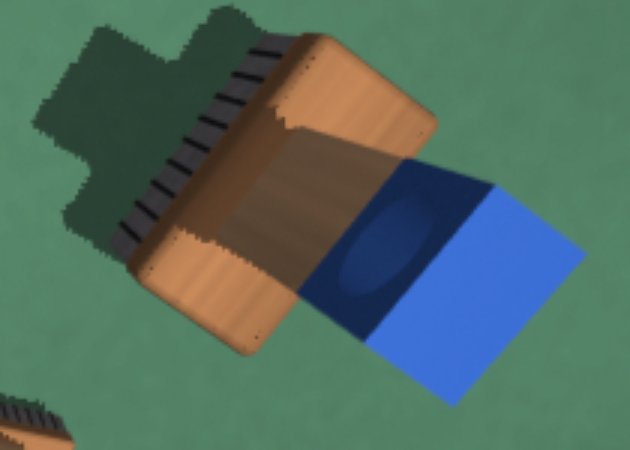

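```bash
python3 - <<'E'
from h import *
import pickle;i=pickle.load(open('w1.pkl','rb'))
n=np.array([.267,.964]);c=np.array([.5035,.3265])
for s in (1.3,1.4,1.5):
    z=.138*s;Q=[ray(i,u,v,z)[:2] for u,v in((525,181.7),(555,205),(511.7,255),(481.7,234))]
    print(z,np.linalg.norm(Q[0]-Q[3])/.032,np.linalg.norm(Q[0]-Q[1])/.02,[((q-c)@n).round(3) for q in Q],[((q-c)@[.964,-.267]).round(3) for q in Q])
E
```

```text
0.17940000000000003 1.3819792664169306 1.3979803862031388 [np.float64(0.137), np.float64(0.159), np.float64(0.134), np.float64(0.111)] [np.float64(-0.044), np.float64(-0.027), np.float64(0.008), np.float64(-0.008)]
0.1932 1.3098882379812131 1.3250546584274656 [np.float64(0.13), np.float64(0.151), np.float64(0.127), np.float64(0.105)] [np.float64(-0.046), np.float64(-0.03), np.float64(0.003), np.float64(-0.012)]
0.20700000000000002 1.2377972095454925 1.2521289306517887 [np.float64(0.123), np.float64(0.143), np.float64(0.12), np.float64(0.099)] [np.float64(-0.048), np.float64(-0.034), np.float64(-0.002), np.float64(-0.016)]
```

Call:
{"api": "servo_tool", "payload": {
  "plan": [
    [[-1,7,0,-42,0,0,0.03],[-1,0,0,-40,0,0,0],[-1,0,0,-40,0,0,0],[-1,0,0,-40,0,0,0],[-1,0,0,-30,0,0,0],[-1,0,0,0,0,0,0],[0,0,0,0,0,0,0],[1,0,0,0,0,0,0],[1,0,0,0,0,0,0],[1,0,0,0,0,0,0],[1,0,0,0,0,0,0],[1,0,0,0,0,0,0]]
  ],
  "force": 40
}}

```text
t: 2.45
tool_pos: [0.5039, 0.3271, 0.0981]
orientation: [0.423, 3.112, 0.001]
force: [0.4, 0.5, -0.9]
opening: 0.0498
```

Call:
{"api": "servo_tool", "payload": {
  "plan": [
    [[1,0,0,0,0,0,0],[1,0,0,0,0,0,0],[1,0,0,0,0,0,0],[1,0,0,0,0,0,0]]
  ]
}}

```text
t: 2.85
tool_pos: [0.5035, 0.3269, 0.0975]
orientation: [-0.423, -3.113, 0.0]
force: [-0.4, 0.1, -0.5]
opening: 0.0316
```

Call:
{"api": "servo_tool", "payload": {
  "plan": [
    [[1,0,0,40,0,0,0],[1,0,0,40,0,0,0],[1,0,0,40,0,0,0],[1,14,-30,0,0,0,0.04],[1,14,-30,0,0,0,0.04],[1,14,-30,0,0,0,0.04],[1,14,-30,0,0,0,0.04],[1,14,-30,0,0,0,0.04],[1,14,-30,0,0,0,0.04],[1,14,-30,0,0,0,0.04],[1,11,-32,0,0,0,0.027],[1,0,0,0,0,0,0]]
  ]
}}

```text
t: 4.05
tool_pos: [0.6135, 0.0809, 0.2171]
orientation: [0.054, -3.141, 0.003]
force: [-0.6, 0.9, -1.4]
opening: 0.0323
```

```bash
python3 - <<'E'
from h import *
import pickle
s=monitor.read_state();print(s['t'],s['tool_pos'],s['orientation'],s['opening'])
i=eyes.camera_info('wrist');pickle.dump(i,open('w2.pkl','wb'));snap('wrist','w2.png')
b=np.array([.571,.016,0]);c,n=np.cos(.037),np.sin(.037);R=np.array([[c,-n,0],[n,c,0],[0,0,1]])
for u,v in((272,271),(285,260),(323,265),(337,267)):print((R.T@(ray('top',u,v,.062)-b)).round(4))
im=cv2.imread('pics/raw_w2.png')
for x in(-65,65):
  for y in(-114,-22,22,114):
    p=proj(i,b+R@[x/1e3,y/1e3,.045]);print(x,y,p.round(1));cv2.circle(im,tuple(int(a) for a in p),2,(0,255,0),-1)
cv2.imwrite('pics/w2o.png',im)
E
```

```text
4.05 [0.61348206 0.08093733 0.21709325] [ 5.36263194e-02 -3.14077183e+00  2.50790826e-03] 0.032250476738095495
[-0.0377  0.0897  0.062 ]
[-0.0084  0.0548  0.062 ]
[-0.0235 -0.0473  0.062 ]
[-0.0295 -0.0848  0.062 ]
-65 -114 [90.9 81.1]
-65 -22 [209.7  80.9]
-65 22 [266.6  80.8]
-65 114 [385.6  80.5]
65 -114 [116.4 241.3]
65 -22 [222.1 241.2]
65 22 [272.7 241.1]
65 114 [378.5 241. ]
```

View pics/w2o.png

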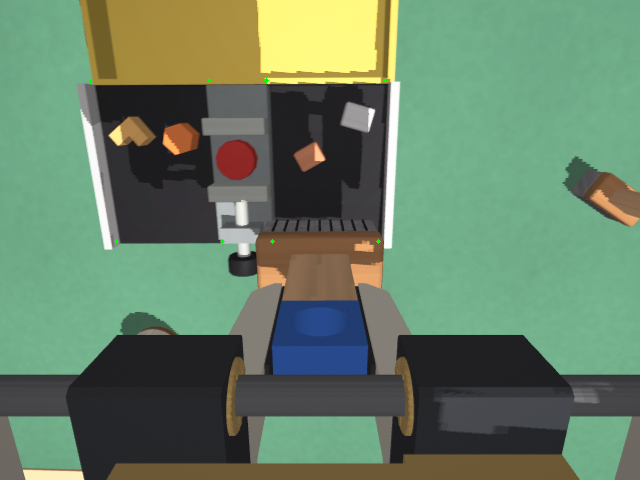

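Call:
{"api": "servo_tool", "payload": {
  "plan": [
    [[1,0,4,-30,0,0,0],[1,0,0,-25,0,0,0],[1,0,0,-13,0,0,0],[1,0,0,-3,0,0,0],[1,0,0,0,0,0,0]]
  ]
}}

```text
t: 4.6
tool_pos: [0.6124, 0.0895, 0.1467]
orientation: [0.059, -3.141, -0.0]
force: [-0.7, 0.3, -1.2]
opening: 0.0319
```

Call:
{"api": "servo_tool", "payload": {
  "plan": [
    [[1,-8,-4,0,0,0,0],[1,-12,0,0,0,0,0],[1,-12,-1,0,0,0,0],[1,-12,0,0,0,0,0],[1,-12,-1,0,0,0,0],[1,-12,0,0,0,0,0],[1,-12,-1,0,0,0,0],[1,-12,0,0,0,0,0],[1,-12,-1,0,0,0,0],[1,-12,0,0,0,0,0],[1,-12,-1,0,0,0,0]]
  ]
}}

```text
t: 5.7
tool_pos: [0.4847, 0.0799, 0.1483]
orientation: [-0.058, 3.138, 0.0]
force: [0.0, 0.2, -1.5]
opening: 0.0315
```

Call:
{"api": "servo_tool", "payload": {
  "plan": [
    [[1,0,0,0,0,0,0],[1,0,0,0,0,0,0],[1,0,0,20,0,0,0],[1,0,0,35,0,0,0],[1,20,0,30,0,0,0],[1,0,0,0,0,0,0]]
  ]
}}

```text
t: 6.3
tool_pos: [0.5092, 0.08, 0.2376]
orientation: [-0.058, 3.131, 0.0]
force: [-0.2, -0.3, -0.8]
opening: 0.0315
```

```bash
python3 - <<'E'
from h import *
s=monitor.read_state();print(s['t'],s['tool_pos'],s['orientation'],s['opening'])
b=np.array([.571,.016,0]);c,n=np.cos(.037),np.sin(.037);R=np.array([[c,-n,0],[n,c,0],[0,0,1]])
print(R.T@(s['tool_pos']-b))
snap('wrist','w3.png');snap('scene','s3.png')
a=cv2.imread('pics/raw_w3.png')[:300];d=cv2.imread('pics/raw_s3.png')[170:300,240:420]
o=np.zeros((560,640,3),np.uint8);o[:300]=a;d=cv2.resize(d,None,fx=2,fy=2);o[300:560,:360]=d;cv2.imwrite('pics/c3.png',o)
E
```

```text
6.3 [0.50916579 0.08002758 0.23760214] [-5.78093201e-02  3.13070269e+00  4.33459147e-04] 0.03149769002131886
[-0.05942341  0.06627111  0.23760214]
```

View pics/c3.png

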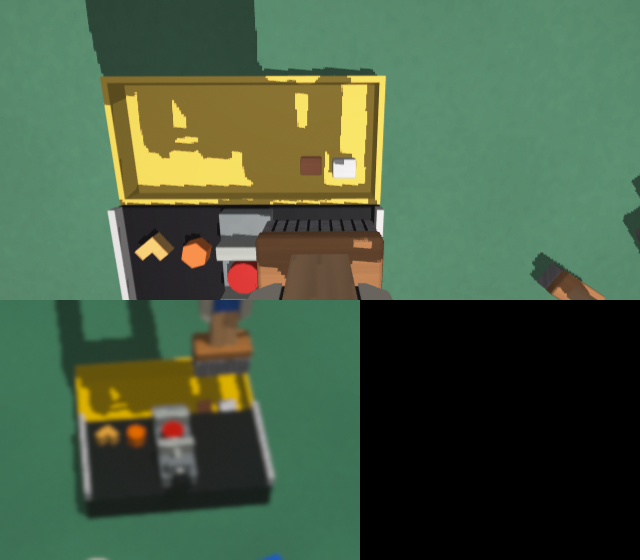

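Call:
{"api": "servo_tool", "payload": {
  "plan": [
    [[1,22,-26,0,0,0,0],[1,22,-26,0,0,0,0],[1,22,-26,0,0,0,0],[1,22,-26,0,0,0,0],[1,21,-26,0,0,0,0],[1,0,0,-25,0,0,0],[1,0,0,-20,0,0,0],[1,0,0,0,0,0,0],[1,0,0,0,0,0,0]]
  ]
}}

```text
t: 7.3
tool_pos: [0.6124, -0.0497, 0.1851]
orientation: [0.059, -3.138, -0.001]
force: [0.4, 0.6, -1.2]
opening: 0.0318
```

Call:
{"api": "servo_tool", "payload": {
  "plan": [
    [[1,0,0,-20,0,0,0],[1,0,0,-15,0,0,0],[1,0,0,-4,0,0,0],[1,0,0,0,0,0,0]]
  ]
}}

```text
t: 7.7
tool_pos: [0.613, -0.0497, 0.147]
orientation: [0.059, -3.14, -0.0]
force: [0.1, 1.4, -1.1]
opening: 0.0314
```

Call:
{"api": "servo_tool", "payload": {
  "plan": [
    [[1,-8,0,0,0,0,0],[1,-12,-1,0,0,0,0],[1,-12,0,0,0,0,0],[1,-12,-1,0,0,0,0],[1,-12,0,0,0,0,0],[1,-12,-1,0,0,0,0],[1,-12,0,0,0,0,0],[1,-12,-1,0,0,0,0],[1,-12,0,0,0,0,0],[1,-12,-1,0,0,0,0],[1,-12,0,0,0,0,0]]
  ]
}}

```text
t: 8.8
tool_pos: [0.4853, -0.0552, 0.1488]
orientation: [-0.058, 3.139, -0.001]
force: [-0.3, 0.1, -0.8]
opening: 0.0319
```

Call:
{"api": "servo_tool", "payload": {
  "plan": [
    [[1,0,0,0,0,0,0],[1,0,0,0,0,0,0],[1,0,0,20,0,0,0],[1,0,0,35,0,0,0],[1,20,0,40,0,0,0],[1,0,0,0,0,0,0]]
  ]
}}

```text
t: 9.4
tool_pos: [0.5105, -0.0557, 0.2498]
orientation: [-0.059, 3.129, -0.004]
force: [0.9, 0.4, -0.6]
opening: 0.0316
```

```bash
python3 - <<'E'
from h import *
s=monitor.read_state();print(s['t'],s['tool_pos'],s['orientation'],s['opening'])
snap('wrist','w4.png');snap('scene','s4.png');snap('top','t4.png')
a=cv2.imread('pics/raw_w4.png')[:300];d=cv2.imread('pics/raw_s4.png')[170:300,240:420]
o=np.zeros((560,640,3),np.uint8);o[:300]=a;d=cv2.resize(d,None,fx=2,fy=2);o[300:560,:360]=d
d=cv2.imread('pics/raw_t4.png')[260:325,415:485];o[300:560,360:640]=cv2.resize(d,None,fx=4,fy=4,interpolation=cv2.INTER_CUBIC);cv2.imwrite('pics/c4.png',o)
E
```

```text
9.4 [ 0.51047963 -0.05566392  0.24983044] [-0.058511    3.12940155 -0.00394927] 0.03159431257477593
```

View pics/c4.png

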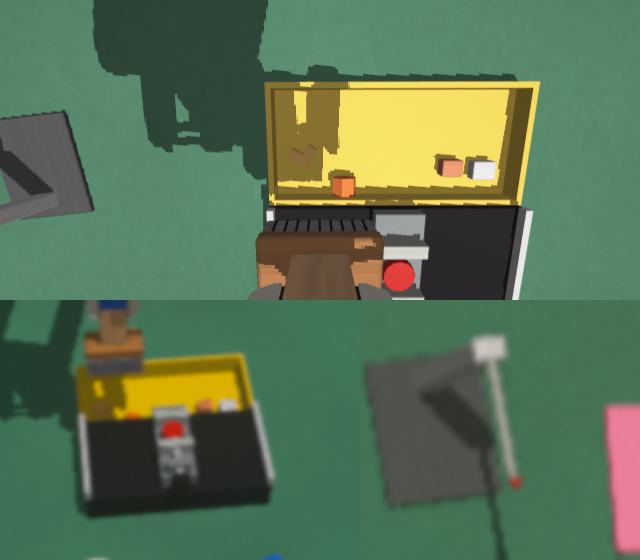

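Call:
{"api": "servo_tool", "payload": {
  "plan": [
    [[1,-12,-37,0,0,0,0.015],[1,-12,-37,0,0,0,0.015],[1,-12,-37,0,0,0,0.015],[1,-12,-37,0,0,0,0.015],[1,-13,-37,0,0,0,0.015],[1,-13,-37,0,0,0,0.015],[1,-13,-37,0,0,0,0.015],[1,-15,-37,0,0,0,0.011],[1,0,0,0,0,0,0],[1,0,0,0,0,0,0]]
  ]
}}

```text
t: 10.55
tool_pos: [0.4024, -0.3508, 0.2405]
orientation: [0.237, -3.131, -0.005]
force: [-0.5, 0.0, -1.4]
opening: 0.0317
```

```bash
python3 - <<'E'
from h import *
import pickle
s=monitor.read_state();print(s['t'],s['tool_pos'],s['orientation'],s['opening'])
i=eyes.camera_info('wrist');pickle.dump(i,open('w5.pkl','wb'))
snap('wrist','w5.png');snap('scene','s5.png')
o=np.array([.4745,-.3424]);e=np.array([.988,.152])
a=cv2.imread('pics/raw_w5.png');d=cv2.imread('pics/raw_s5.png')
for x,z in((-35,.180),(-28,.175),(40,.175),(47,.178)):
    X=[*(o+e*x/1e3),z];print(x,proj(i,X),proj('scene',X))
d=d[140:260,110:270];d=cv2.resize(d,None,fx=3,fy=3,interpolation=cv2.INTER_CUBIC)
out=np.zeros((600,640,3),np.uint8);out[:240]=a[:240];out[240:600,:480]=d;cv2.imwrite('pics/c5.png',out)
E
```

```text
10.55 [ 0.40240561 -0.35077506  0.24054898] [ 0.2365751  -3.13063344 -0.00461398] 0.03169254385492406
-35 [315.07000359 323.19135874] [181.10049184 178.19182749]
-28 [315.17580317 329.17505236] [181.63483566 181.48898065]
40 [315.56015508 418.24741897] [183.14196534 200.56893969]
47 [315.56750711 430.00066422] [183.06638397 201.77390576]
```

View pics/c5.png

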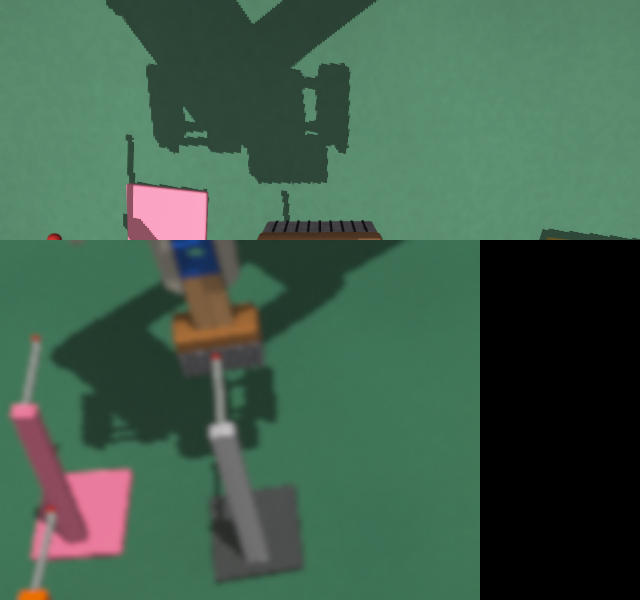

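Call:
{"api": "servo_tool", "payload": {
  "plan": [
    [[1,0,-1,-30,0,0,0],[1,0,0,-30,0,0,0],[1,0,0,-20,0,0,0],[1,0,0,-6,0,0,0],[1,0,0,0,0,0,0],[1,0,0,0,0,0,0]]
  ]
}}

```text
t: 11.25
tool_pos: [0.4044, -0.352, 0.1579]
orientation: [-0.242, 3.131, -0.002]
force: [0.0, 0.8, -0.6]
opening: 0.032
```

```bash
python3 - <<'E'
from h import *
s=monitor.read_state();p=s['tool_pos'];print(s['t'],p,s['orientation'],s['opening'])
o=np.array([.4745,-.3424]);e=np.array([.988,.152]);r=p[:2]-o;print('stand frame',r@e,r@[-.152,.988])
snap('top','t6.png');snap('scene','s6.png')
for x,y,z in((-35,0,.180),(40,0,.175),(-62,0,.1775),(-62,-16,.1945),(-62,16,.1945),(-62,0,.1665)):
    X=[*(o+e*x/1e3+np.array([-.152,.988])*y/1e3),z];print(x,y,z,(proj('scene',X)),proj('top',X))
d=cv2.imread('pics/raw_s6.png')[130:230,145:225];a=cv2.imread('pics/raw_t6.png')[265:345,420:485]
f=lambda d,k:cv2.resize(d,None,fx=k,fy=k,interpolation=cv2.INTER_CUBIC)
out=np.zeros((600,800,3),np.uint8);out[:600,:480]=f(d,6);out[:400,480:]=f(a,5)[:,:320];cv2.imwrite('pics/c6.png',out)
E
```

```text
11.25 [ 0.40441121 -0.35195661  0.15792512] [-2.41749988e-01  3.13123274e+00 -1.92619499e-03] 0.03196582600002286
stand frame -0.07070032554969854 0.0012115691269291389
-35 0 0.18 [181.10049184 178.19182749] [454.02611231 305.58584002]
40 0 0.175 [183.14196534 200.56893969] [447.75757238 275.09748335]
-62 0 0.1775 [180.72660131 171.70028375] [455.82741138 316.89376553]
-62 -16 0.1945 [173.08878706 167.77400306] [464.50787221 315.68476338]
-62 16 0.1945 [185.72275763 165.97108745] [451.19775045 317.473581  ]
-62 0 0.1665 [181.56051503 174.77375401] [454.54591712 317.0927767 ]
```

View pics/c6.png

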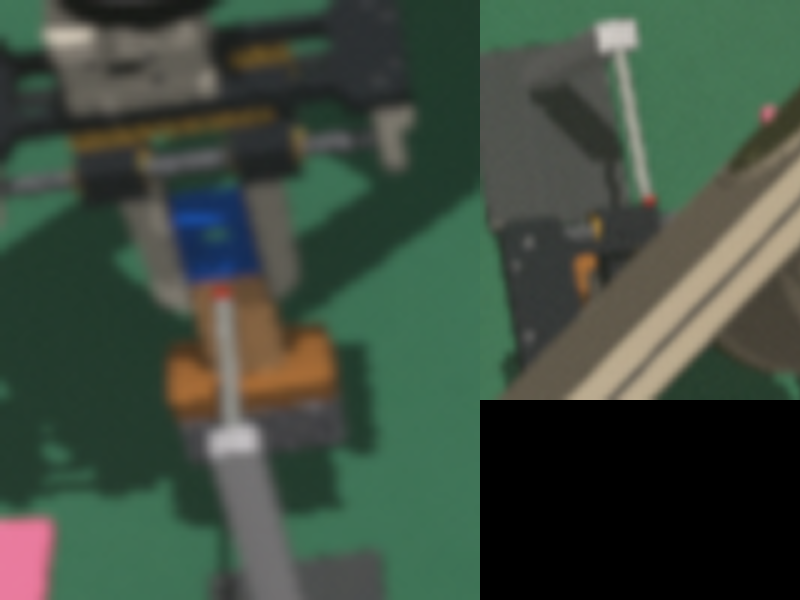

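Call:
{"api": "servo_tool", "payload": {
  "plan": [
    [[1,0,0,-4,0,0,0],[1,0,0,0,0,0,0],[1,10,1.5,0,0,0,0],[1,10,1.5,0,0,0,0],[1,10,1.5,0,0,0,0],[1,0,0,0,0,0,0],[1,0,0,0,0,0,0]]
  ]
}}

```text
t: 12.05
tool_pos: [0.434, -0.3472, 0.1524]
orientation: [0.242, -3.132, -0.0]
force: [-0.5, 0.0, -1.4]
opening: 0.0318
```

Call:
{"api": "servo_tool", "payload": {
  "plan": [
    [[1,8,1.2,1,0,0,0],[1,8,1.2,0,0,0,0],[1,8,1.2,0,0,0,0],[1,0,0,0,0,0,0],[1,0,0,0,0,0,0]]
  ]
}}

```text
t: 12.55
tool_pos: [0.4578, -0.3438, 0.1535]
orientation: [0.241, -3.132, -0.0]
force: [0.0, 0.1, -1.4]
opening: 0.0318
```

Call:
{"api": "servo_tool", "payload": {
  "plan": [
    [[1,8,1.2,0,0,0,0],[1,8,1.2,0,0,0,0],[1,0,0,0,0,0,0],[1,0,0,-4,0,0,0],[1,0,0,-3,0,0,0],[1,0,0,0,0,0,0],[1,0,0,0,0,0,0]]
  ]
}}

```text
t: 13.25
tool_pos: [0.4733, -0.3414, 0.1463]
orientation: [0.24, -3.132, -0.001]
force: [0.4, 0.5, -0.6]
opening: 0.0322
```

```bash
python3 - <<'E'
from h import *
s=monitor.read_state();p=s['tool_pos'];print(s['t'],p,s['force'],s['wrist_torque'])
snap('wrist','w7.png');snap('scene','s7.png')
d=cv2.imread('pics/raw_s7.png')[130:230,145:225];a=cv2.imread('pics/raw_w7.png')[230:430,200:440]
f=lambda d,k:cv2.resize(d,None,fx=k,fy=k,interpolation=cv2.INTER_CUBIC)
out=np.zeros((600,800,3),np.uint8);out[:500,:400]=f(d,5);out[:333,400:800]=cv2.resize(a,(400,333));cv2.imwrite('pics/c7.png',out)
E
```

```text
13.25 [ 0.47329222 -0.34142522  0.14633257] [ 0.36785109  0.52345183 -0.59104547] [ 0.06610076  0.0342296  -0.04390905]
```

View pics/c7.png

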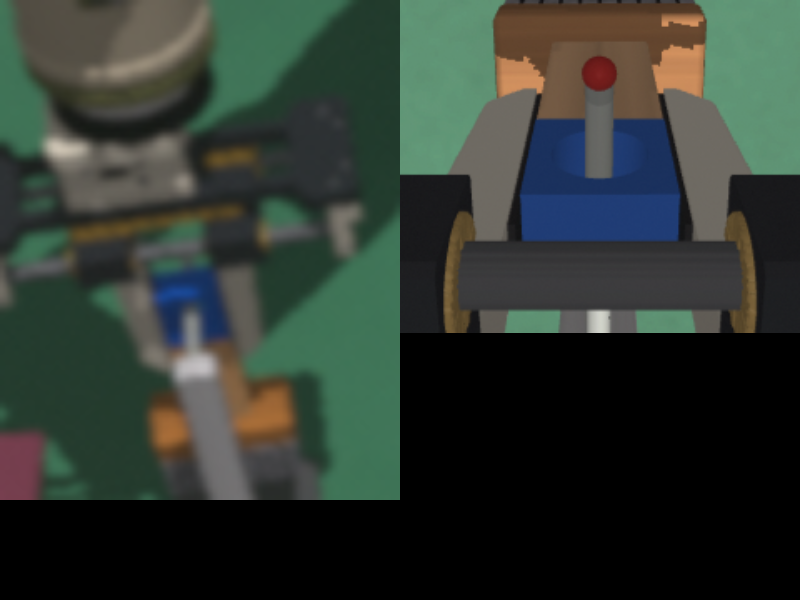

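The wrist view shows the peg going through the hole, centred, with its red tip at (600,73) in the crop. I'll lower the brush the last few millimetres to take up the slack.

Call:
{"api": "servo_tool", "payload": {
  "plan": [
    [[1,0,0,-1.5,0,0,0],[1,0,0,-1,0,0,0],[1,0,0,0,0,0,0]]
  ]
}}

```text
t: 13.65
tool_pos: [0.4735, -0.3414, 0.1439]
orientation: [0.24, -3.132, -0.0]
force: [-1.1, -0.0, -0.9]
opening: 0.0318
```

Call:
{"api": "servo_tool", "payload": {
  "plan": [
    [[1,0,0,-0.5,0,0,0],[0.2,0,0,0,0,0,0],[0,0,0,0,0,0,0],[-0.4,0,0,0,0,0,0],[-1,0,0,0,0,0,0],[-1,0,0,0,0,0,0],[-1,0,0,0,0,0,0],[-1,0,0,0,0,0,0],[-1,0,0,0,0,0,0],[-1,0,0,0,0,0,0]]
  ]
}}

```text
t: 14.65
tool_pos: [0.4736, -0.3415, 0.1436]
orientation: [0.24, -3.132, -0.0]
force: [0.2, 0.7, -0.1]
opening: 0.0921
```

Open, so I'll retreat straight up and then back.

Call:
{"api": "servo_tool", "payload": {
  "plan": [
    [[-1,0,0,15,0,0,0],[-1,0,0,25,0,0,0],[-1,0,0,35,0,0,0],[-1,0,0,40,0,0,0],[-1,-20,20,20,0,0,0],[-1,-10,40,0,0,0,0],[-1,-10,40,0,0,0,0],[-1,-10,40,0,0,0,0],[-1,0,40,0,0,0,0],[-1,0,0,0,0,0,0],[-1,0,0,0,0,0,0],[-1,0,0,0,0,0,0]]
  ]
}}

```text
t: 15.85
tool_pos: [0.4238, -0.1622, 0.2794]
orientation: [-0.24, 3.132, -0.001]
force: [1.4, 0.7, -0.4]
opening: 0.0928
```

```bash
python3 - <<'E'
from h import *
s=monitor.read_state();print(s['t'],s['tool_pos'],s['force'])
snap('scene','s8.png');snap('top','t8.png')
a=cv2.imread('pics/raw_s8.png');b=cv2.imread('pics/raw_t8.png')
f=lambda d,k:cv2.resize(d,None,fx=k,fy=k,interpolation=cv2.INTER_CUBIC)
out=np.zeros((600,800,3),np.uint8);out[:400,:320]=f(a[140:240,150:230],4);out[:400,320:800]=f(a[180:340,230:422],2.5)
out[400:600,:240]=f(b[250:350,415:535],2);out[400:600,240:440]=f(b[230:330,257:357],2);cv2.imwrite('pics/c8.png',out)
c0=cv2.imread('pics/raw_s0.png');
E
```

```text
15.85 [ 0.42378974 -0.16220909  0.27937981] [ 1.38867325  0.7323269  -0.43523947]
```

View pics/c8.png

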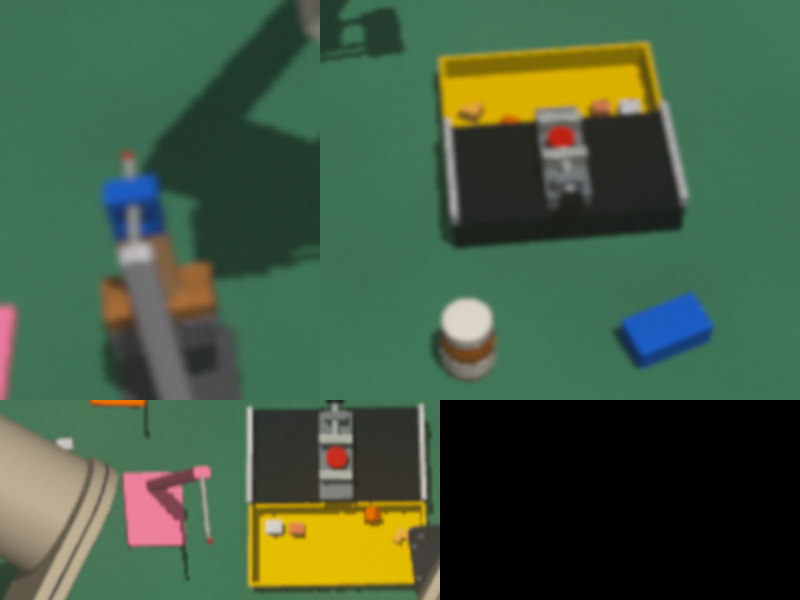

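The brush hangs upright on the peg, the arm is clear, and all four offcuts are in the tray. I'll wait a moment and check that nothing is moving.

Call:
{"api": "servo_tool", "payload": {
  "plan": [
    [[-1,0,0,0,0,0,0],[-1,0,0,0,0,0,0],[-1,0,0,0,0,0,0],[-1,0,0,0,0,0,0],[-1,0,0,0,0,0,0],[-1,0,0,0,0,0,0],[-1,0,0,0,0,0,0],[-1,0,0,0,0,0,0],[-1,0,0,0,0,0,0],[-1,0,0,0,0,0,0]]
  ]
}}

```text
t: 16.95
tool_pos: [0.4236, -0.1615, 0.2787]
orientation: [-0.24, 3.132, -0.0]
force: [0.1, 0.1, -0.2]
opening: 0.0928
```

```bash
python3 - <<'E'
from h import *
g=lambda:eyes.read_camera('scene').astype(int)
a=g();[g() for _ in range(3)];b=g();s8=cv2.imread('pics/raw_s8.png')[:,:,::-1].astype(int);s0=cv2.imread('pics/raw_s0.png')[:,:,::-1].astype(int)
w=np.s_[160:240,165:215]
print(abs(a-b)[w].max(),abs(b-s8)[w].max(),abs(b-s8)[w].mean())
print('bystanders',abs(b-s0)[295:335,270:390].max(),'specimen',abs(b-s0)[228:245,318:335].mean())
job.close_job()
E
```

```text
9 15 0.5014166666666666
bystanders 6 specimen 2.2641291810841984
the job is handed in; nothing more can be done
```

I took the middle-sized brush and swept each lane once, so all four offcuts went over the front edge into the tray. I then threaded the brush's eye onto the peg of the grey stand, let go and backed the arm clear. The job was handed in at about 17 s; no verdict is reported.

**Last checks (from the camera pictures):**
- **Offcuts:** all four lie in the tray. The orange hex stub lies close to the rear wall.
- **Brush:** it hangs upright on the peg and looks still. Over about 0.2 s the picture changed only at noise level.
- **Jar, slide case and specimen:** they look unmoved. The jar and slide case area matched the first picture to within noise. The specimen area differed slightly more, but I saw no shift.
- **Disagreement:** the top and scene cameras put the peg about 2.5 mm apart sideways. That was within the eye's roughly 8 mm clearance, and the wrist view showed the peg centred in the hole. No check failed.

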